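Stand the four thread spools on the stands of their own colours

TASK

Set out the thread for the next jobs: stand each of the four thread spools upright in the round spool stand of its own colour (teal, black, mustard, magenta), down on the floor of the stand inside its rim. Leave the blue bobbin lying where it is, and let go of everything at the end.

Things in the scene. Friction and masses are not known exactly. Their poses are not given: they have to be found in the camera images.
- spool_teal: Thread spool wound with teal thread, standing upright on the table: 46 mm tall, white round end discs, foot 26 mm and top 22 mm in diameter, narrower between them. Grasp it from above by the top disc (the uppermost 7 mm). Origin at the centre of its underside, z up along its axis; about 22 g; loose.
- spool_black: Thread spool wound with black thread, standing upright on the table: 42 mm tall, white round end discs, foot 26 mm and top 22 mm in diameter, narrower between them. Grasp it from above by the top disc (the uppermost 7 mm). Origin at the centre of its underside, z up along its axis; about 22 g; loose.
- spool_mustard: Thread spool wound with mustard thread, standing upright on the table: 50 mm tall, white round end discs, foot 26 mm and top 22 mm in diameter, narrower between them. Grasp it from above by the top disc (the uppermost 7 mm). Origin at the centre of its underside, z up along its axis; about 22 g; loose.
- spool_magenta: Thread spool wound with magenta thread, standing upright on the table: 42 mm tall, white round end discs, foot 26 mm and top 22 mm in diameter, narrower between them. Grasp it from above by the top disc (the uppermost 7 mm). Origin at the centre of its underside, z up along its axis; about 22 g; loose.
- holder_teal: Spool stand for the teal thread: round teal plastic saucer, 52 mm in outer diameter, with a flat floor 3 mm above the table, 44 mm wide, inside a rim 8 mm high above the table and 4 mm thick. Stays put. Origin on its axis at table level, z up.
- holder_black: Spool stand for the black thread: round black plastic saucer, 52 mm in outer diameter, with a flat floor 3 mm above the table, 44 mm wide, inside a rim 8 mm high above the table and 4 mm thick. Stays put. Origin on its axis at table level, z up.
- holder_mustard: Spool stand for the mustard thread: round mustard plastic saucer, 52 mm in outer diameter, with a flat floor 3 mm above the table, 44 mm wide, inside a rim 8 mm high above the table and 4 mm thick. Stays put. Origin on its axis at table level, z up.
- holder_magenta: Spool stand for the magenta thread: round magenta plastic saucer, 52 mm in outer diameter, with a flat floor 3 mm above the table, 44 mm wide, inside a rim 8 mm high above the table and 4 mm thick. Stays put. Origin on its axis at table level, z up.
- bobbin: Small bobbin, bare metal discs above and below a little blue thread (from above a pale metal disc), lying flat on the table among the rest, 21 mm in diameter and 11 mm high; not part of the job. Origin at the centre of its underside; loose.
- overlock: Cream sewing machine, fixed: an obstacle left of the spools; the arm may start on its far side, so cross above it. Origin on the table under it, axes as the world's. From there it fills x -0.18 to 0.18, y -0.19 to 0.20 m, 0.29 m high; its thread mast (x 0.12, crossbar y -0.06 to 0.18) is 0.45 m high, wheel and cords reach y -0.265, 0.15 m high. Another machine, 0.28 m high, begins at y -0.60.

How it is judged:
At the end, for the whole second after the job is handed in: Each spool stands upright (within 0.1 rad) and at rest on the floor of the stand of its own colour, its axis within 12 mm of the stand's, released; the blue bobbin is within 20 mm of where it was at the start (horizontal distance between spool_teal and holder_teal below 0.012 m and z of spool_teal in the frame of holder_teal between 0.001 and 0.006 m and angle between each of spool_teal, spool_black, spool_mustard, spool_magenta's own z axis and vertical below 0.1 rad and linear speed of each of spool_teal, spool_black, spool_mustard, spool_magenta below 0.02 m/s and horizontal distance between spool_black and holder_black below 0.012 m and z of spool_black in the frame of holder_black between 0.001 and 0.006 m and horizontal distance between spool_mustard and holder_mustard below 0.012 m and z of spool_mustard in the frame of holder_mustard between 0.001 and 0.006 m and horizontal distance between spool_magenta and holder_magenta below 0.012 m and z of spool_magenta in the frame of holder_magenta between 0.001 and 0.006 m and distance of bobbin from where it was at the start of the episode below 0.02 m); the robot touches nothing.
It fails at once if the blue bobbin is pushed more than 20 mm or picked up (distance of bobbin from where it was at the start of the episode above 0.02 m).
It also fails if it takes over 112 s, if anything falls off the work surface, if the arm or the gripper's body presses on something with over 40 N, if the wrist force passes 120 N, or if a joint passes its speed limit or range.

ROBOT

A 7-joint arm with a two-finger parallel gripper is mounted at the origin on a cart in front of the work surface, level with it; the furniture and walls round the work are solid. World frame = base frame: x ahead of the robot, y to its left, z up, the work surface at z = 0. Lengths are in m, angles in rad, forces in N, time in s.
With the tool pointing down it reaches from about 0.425 to 0.875 m from the base axis. Payload 9.9 kg.
Tool frame: the origin (TCP) lies between the finger pads; the fingertips stand 19 mm ahead of it and the grasp point (between the pads) is the TCP; z points along the fingers, x is the direction in which the jaws open and shut, and the axes are right-handed (so a half turn about z gives the same grasp; the last joint's range is limited). The gripper opens to 85 mm and grips with 20 to 120 N. Pads are 22 mm wide; open, the fingers measure 114 mm over their backs; the gripper's body (76 mm by 85 mm) begins 54 mm behind the grasp point. The pads swing forward as they close: fully open they stand 13 mm farther back than shut.
Start: joints at [1.112, 0.576, 0.025, 1.437, -0.015, 1.129, -0.057], TCP at [0.247, -0.628, 0.25] pointing down, gripper open.
Joint ranges: [-2.76, 2.76], [-0.34, 2.15], [-1.52, 1.57], [0.19, 2.46], [-1.09, 4.23], [0.17, 1.99], [-2.82, 2.82]. Speed limits (rad/s): [2.22, 2.22, 3.01, 3.01, 3.14, 3.14, 3.14].

INTERFACE

Orientations are given as a unit quaternion [x, y, z, w].
In Python, from bench import manip, optics, workorder, finder gives the robot as it stands. The module is installed in compiled form; this text tells all that it offers.
- The arm moves only by the tool send_rows, never from a script. Its argument "series" is a list of rows, each an object of numbers: "dx", "dy", "dz": the shift along the tool's x, y, z each as a share of 0.75 m, from -1 to 1; "twist": the turn about the tool's z as a share of 360 degrees, from -1 to 1; "hand": the opening, from -1 (shut) to 1 (fully open). In form: [{"dx": .., "dy": .., "dz": .., "twist": .., "hand": ..}, ...]. A call has 1 to 12 rows; each row is the pose to reach, as a shift and turn from the pose commanded when the call began, along the tool's axes at that moment, turning the shorter way round; what a row does not reach only later rows make up. A row lasts 1/10 s, in which the tool goes at most 50 mm and 8.59 degrees, less where a joint would pass 70% of its speed; a pose out of reach is approached as far as the arm can. A call with a number of a shift or a turn outside -1 to 1 is refused whole. A call with a gripper value outside its range is refused whole. The fingers move at their own pace and stop on an object; "force" is the grip in N (left out, the last holds). Time passes only in rows, so rows that repeat a pose let the fingers close. It gives the time, the measured TCP pose, the force and the opening at its end, in the units of the state.
- manip.read_state(): the state, without advancing time (a new reading comes with each control period).
- optics.camera(name): name is "scene" or "top" or "wrist"; returns the picture (400x640x3 uint8, red, green, blue); there is no depth.
- optics.camera_params(name): a dict with "vfov" (degrees; the focal length in pixels is half the picture's height over the tangent of half this angle, whatever the lens; pixels are square), "cx", "cy" (the principal point, pixels), "dist_coeffs" ([k1, k2, p1, p2, k3] as OpenCV has them; the pictures are not rectified), "pose" (4x4, takes a point from camera to world coordinates); the wrist camera has in their place "hand_eye" (4x4, takes a point from camera to tool coordinates, whose origin is the TCP and whose axes are the tool frame's). Camera axes: x right, y down, z forward; pixel columns grow to the right and rows downward; lengths in m; the calibration is good to about 2 mm. A picture is of the moment at which its call begins: read the wrist's pose just before it. camera_params takes no time and is no camera call.
- workorder.close_job(): hands the job in, once; it reports no verdict.
Trained networks look in the newest picture that a camera, given by its name, has taken for a name from the list of things; names that differ only in an ending like _2 or _b are one class to them, and where a whole thing is asked for, a point or a joint stands for the part that bears it (a point fixed in the world has none). Each returns a list of dicts, best first, with "score" (0 to 1); they miss things now and then, are a little off and sometimes report something else, mostly with a low value. They report only what shows in the picture. A call takes as long as a camera call.
- finder.masks_of(camera, name): "mask" (400x640 bool, what is visible of it) and "rect" ([left, top, right, bottom] in pixels, round what is visible of it).
The state is a dict: "time": time; "joint_positions": joint angles; "dq": joint speeds; "tau": joint torques, N m; "tcp_pos": TCP position; "ee_rot": TCP orientation; "force": force on the tool from outside, world axes, zero at the start; "moment": the same for the moment, N m; "width": finger opening in m.
Only numpy, scipy, OpenCV 4.12 (cv2) and the standard library are available. Lean on these libraries where they do the work, as an engineer would, in place of code of your own. Each camera call takes 0.05 s, during which the arm holds its last target. There are 200 camera calls.

## Working session

There is one attempt and no reset: what is moved stays moved. The work goes in short steps, Python scripts to look and compute and a tool call to move; the robot and the scene stay as the last step left them, time stands still between calls to the robot, and variables do not carry over. Pictures are saved under pics/ and viewed, about 12 in all and at most 16, crops included, and the job is handed in when it is done.

Besides the shell and the picture viewer there is one more tool, called after "Request:" by a JSON object that holds its "fn" and its "kwargs", one argument or row to a line. send_rows: Moves the arm, as the interface text tells. Shift numbers are shares of 0.75 m and turn numbers shares of 360 degrees, none past 1 either way. Its arguments: {"type":"object","properties":{"series":{"type":"array"},"force":{"type":"number"}},"required":["series"]}

```bash
mkdir -p pics; python3 - <<'E'
from bench import manip, optics, workorder, finder
import cv2, numpy as np
s=manip.read_state()
for k in ('time','tcp_pos','ee_rot','width','force'): print(k,np.round(s[k],4))
for c in ('scene','top','wrist'):
    p=optics.camera_params(c); print(c,{k:np.round(v,4).tolist() for k,v in p.items()})
    im=optics.camera(c)
    cv2.imwrite(f'pics/{c}0.png',im[:,:,::-1])
E
```

```text
time 0.0
tcp_pos [ 0.247  -0.6277  0.2495]
ee_rot [ 8.265e-01 -5.630e-01 -7.000e-04 -4.000e-04]
width 0.085
force [-0.394  -0.3381  0.3085]
scene {'vfov': 49.5976, 'cx': 325.9345, 'cy': 205.5106, 'dist_coeffs': [-0.0718, 0.0, 0.0, 0.0, 0.0], 'pose': [[0.7401, -0.4397, 0.5089, 0.0287], [-0.6725, -0.4777, 0.5653, -0.6552], [-0.0055, -0.7606, -0.6492, 0.6084], [0.0, 0.0, 0.0, 1.0]]}
top {'vfov': 44.3638, 'cx': 317.9174, 'cy': 200.5818, 'dist_coeffs': [0.0497, 0.0, 0.0, 0.0, 0.0], 'pose': [[0.0253, -0.9881, 0.1517, 0.3245], [-0.9992, -0.0296, -0.0261, -0.1816], [0.0303, -0.1509, -0.9881, 0.9712], [0.0, 0.0, 0.0, 1.0]]}
wrist {'vfov': 63.1431, 'cx': 324.4491, 'cy': 198.4518, 'dist_coeffs': [-0.026, 0.0, 0.0, 0.0, 0.0], 'hand_eye': [[1.0, 0.0009, 0.0009, -0.0002], [-0.0011, 0.949, 0.3153, -0.082], [-0.0006, -0.3153, 0.949, -0.1232], [0.0, 0.0, 0.0, 1.0]]}
```

View pics/top0.png

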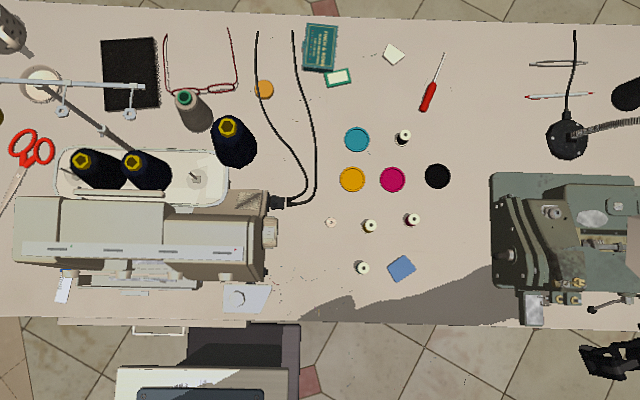

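View pics/scene0.png

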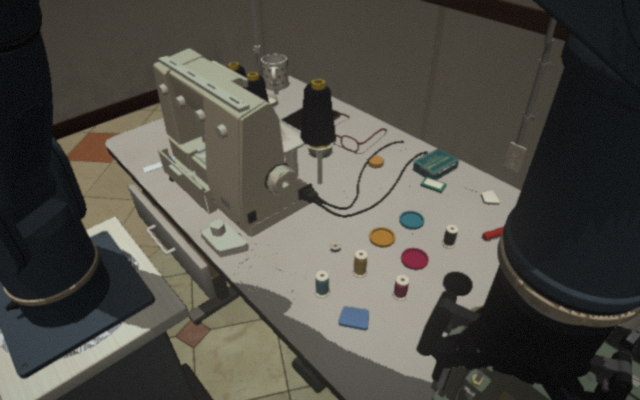

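The top view shows the stands: teal (357,139), mustard (352,179), magenta (392,179), black (437,176). The spools are black (403,136), mustard (369,226), magenta (413,219) and teal (361,267), with the bobbin at (330,222). The arm is at lower right, in front of the second machine, and the scene view agrees on the colours.

```bash
cat > h.py <<'E'
import numpy as np, cv2
from scipy.optimize import least_squares
from scipy.spatial.transform import Rotation as R
from bench import manip, optics, workorder, finder
COL=['teal','black','mustard','magenta']; H=dict(teal=.046,black=.042,mustard=.050,magenta=.042)
a=np.linspace(0,2*np.pi,48,endpoint=False)
def ring(r,z): return np.c_[r*np.cos(a),r*np.sin(a),0*a+z]
def model(n,base=0):
    k,_,c=n.partition('_')
    if k=='holder': return np.r_[ring(.026,0),ring(.026,.008)]
    if k=='bobbin': return np.r_[ring(.0105,0),ring(.0105,.011)]
    return np.r_[ring(.013,0),ring(.013,.002),ring(.011,H[c]-.002),ring(.011,H[c])]+[0,0,base]
def campose(cam,s=None):
    p=optics.camera_params(cam)
    if cam!='wrist': return p,np.array(p['pose'])
    T=np.eye(4); T[:3,:3]=R.from_quat(s['ee_rot']).as_matrix(); T[:3,3]=s['tcp_pos']
    return p,T@np.array(p['hand_eye'])
def project(P,p,T):
    f=200/np.tan(np.radians(p['vfov'])/2); K=np.array([[f,0,p['cx']],[0,f,p['cy']],[0,0,1.]])
    W=np.linalg.inv(T)
    return cv2.projectPoints(np.asarray(P,float),cv2.Rodrigues(W[:3,:3])[0],W[:3,3],K,np.array(p['dist_coeffs'],float))[0][:,0]
def rect(q): return np.r_[q.min(0),q.max(0)]
def fit(n,obs,x0,base=0):
    M=model(n,base)
    f=lambda x:np.concatenate([rect(project(M+[x[0],x[1],0],*c))-r for c,r in obs])
    s=least_squares(f,x0,diff_step=1e-4); return s.x,f(s.x)
def shot(cam,name=None):
    s=manip.read_state(); im=optics.camera(cam)
    if name: cv2.imwrite(f'pics/{name}.png',im[:,:,::-1])
    return s,im
E
python3 - <<'E'
from h import *
names=['spool_'+c for c in COL]+['holder_'+c for c in COL]+['bobbin']
ob={n:{} for n in names}
for cam in ('top','scene'):
    s,_=shot(cam); c=campose(cam)
    for n in names:
        m=finder.masks_of(cam,n)
        print(cam,n,[(round(d['score'],2),np.round(d['rect']).tolist()) for d in m[:2]])
        if m: ob[n][cam]=(c,np.array(m[0]['rect'])+[0,0,0,0])
for n in names:
    for cams in (['top'],['scene'],['top','scene']):
        o=[ob[n][k] for k in cams if k in ob[n]]
        if o:
            x,r=fit(n,o,[.5,-.3]); print(n,cams,np.round(x,4),np.round(r,1))
print(manip.read_state()['time'])
E
```

```text
top spool_teal [(0.69, [357.0, 264.0, 370.0, 274.0])]
top spool_black [(0.57, [395.0, 131.0, 410.0, 146.0]), (0.53, [338.0, 165.0, 364.0, 189.0])]
top spool_mustard [(0.75, [361.0, 217.0, 377.0, 236.0])]
top spool_magenta [(0.52, [407.0, 213.0, 419.0, 228.0])]
top holder_teal [(0.8, [344.0, 125.0, 369.0, 151.0])]
top holder_black [(0.71, [424.0, 165.0, 452.0, 190.0])]
top holder_mustard []
top holder_magenta [(0.87, [379.0, 167.0, 406.0, 194.0])]
top bobbin [(0.42, [328.0, 220.0, 334.0, 230.0])]
scene spool_teal [(0.75, [313.0, 270.0, 329.0, 297.0]), (0.44, [353.0, 252.0, 366.0, 279.0])]
scene spool_black [(0.68, [441.0, 227.0, 460.0, 250.0])]
scene spool_mustard [(0.81, [354.0, 249.0, 365.0, 277.0])]
scene spool_magenta [(0.69, [393.0, 275.0, 412.0, 300.0])]
scene holder_teal [(0.83, [398.0, 211.0, 421.0, 229.0])]
scene holder_black []
scene holder_mustard [(0.79, [370.0, 228.0, 399.0, 247.0])]
scene holder_magenta [(0.97, [398.0, 248.0, 431.0, 271.0])]
scene bobbin []
spool_teal ['top'] [ 0.3412 -0.2983] [-0.9 -1.6  0.8  1.6]
spool_teal ['scene'] [ 0.3424 -0.2922] [ 0.3 -0.7 -0.3  
[... 860 characters left out ...]
holder_teal ['top', 'scene'] [ 0.602  -0.2805] [-1.1  1.1 -0.2  0.8 -0.1 -1.8  2.3  0.6]
holder_black ['top'] [ 0.5272 -0.4492] [ 0.6 -0.4 -0.6  0.4]
holder_black ['top', 'scene'] [ 0.5272 -0.4492] [ 0.6 -0.4 -0.6  0.4]
holder_mustard ['scene'] [ 0.5215 -0.2791] [ 1.2 -1.2 -1.2  1.1]
holder_mustard ['top', 'scene'] [ 0.5215 -0.2791] [ 1.2 -1.2 -1.2  1.1]
holder_magenta ['top'] [ 0.519  -0.3557] [ 0.1  0.2 -0.1 -0.2]
holder_magenta ['scene'] [ 0.5198 -0.3567] [ 2.3  0.3 -2.3 -0.2]
holder_magenta ['top', 'scene'] [ 0.5194 -0.3563] [ 0.4  0.   0.2 -0.4  2.   0.3 -2.6 -0.2]
bobbin ['top'] [ 0.4254 -0.2335] [-2.5 -0.6  2.4  0.6]
bobbin ['top', 'scene'] [ 0.4254 -0.2335] [-2.5 -0.6  2.4  0.6]
1.15
```

Request:
{"fn": "send_rows", "kwargs": {
  "series": [
    {"dx": 0, "dy": 0, "dz": -0.13, "twist": 0, "hand": 1},
    {"dx": 0, "dy": 0, "dz": -0.13, "twist": 0, "hand": 1},
    {"dx": 0, "dy": 0, "dz": -0.13, "twist": 0, "hand": 1},
    {"dx": -0.254, "dy": -0.477, "dz": -0.13, "twist": 0, "hand": 0.3},
    {"dx": -0.254, "dy": -0.477, "dz": -0.13, "twist": 0, "hand": 0.3},
    {"dx": -0.254, "dy": -0.477, "dz": -0.13, "twist": 0, "hand": 0.3},
    {"dx": -0.254, "dy": -0.477, "dz": -0.13, "twist": 0, "hand": 0.3},
    {"dx": -0.254, "dy": -0.477, "dz": -0.1, "twist": 0, "hand": 0.3},
    {"dx": -0.254, "dy": -0.477, "dz": -0.1, "twist": 0, "hand": 0.3},
    {"dx": -0.254, "dy": -0.477, "dz": -0.1, "twist": 0, "hand": 0.3},
    {"dx": -0.254, "dy": -0.477, "dz": -0.1, "twist": 0, "hand": 0.3},
    {"dx": -0.254, "dy": -0.477, "dz": -0.1, "twist": 0, "hand": 0.3}
  ],
  "force": 25
}}

```text
time: 2.35
tcp_pos: [0.5148, -0.3128, 0.3246]
ee_rot: [0.829, -0.559, -0.0, -0.002]
force: [-0.9, -0.1, 0.1]
width: 0.0554
```

```bash
python3 - <<'E'
from h import *
shot('wrist'); 
s,_=shot('wrist','w1'); print(np.round(s['tcp_pos'],4),np.round(s['ee_rot'],4),np.round(s['joint_positions'],2))
c=campose('wrist',s)
for n in ['spool_'+c for c in COL]+['holder_'+c for c in COL]+['bobbin']:
    for d in finder.masks_of('wrist',n)[:2]:
        x,r=fit(n,[(c,np.array(d['rect']))],[.5,-.33]); print(n,round(d['score'],2),np.round(d['rect']).tolist(),np.round(x,4),np.round(r,1))
E
```

```text
[ 0.5134 -0.315   0.3247] [ 8.286e-01 -5.598e-01 -4.000e-04 -1.200e-03] [ 0.51  0.41 -0.06  1.52  0.02  1.21 -0.74]
spool_teal 0.53 [263.0, 244.0, 280.0, 269.0] [ 0.3464 -0.2981] [-1.7 -2.5  1.9  2.5]
spool_mustard 0.69 [285.0, 202.0, 305.0, 226.0] [ 0.4232 -0.3064] [ 0.  -2.6 -0.   2.4]
spool_magenta 0.77 [344.0, 212.0, 366.0, 238.0] [ 0.4378 -0.3918] [ 1.3 -0.4 -1.2  0.4]
holder_teal 0.85 [308.0, 58.0, 347.0, 99.0] [ 0.6045 -0.2822] [-1.1 -0.9  1.1  1. ]
holder_teal 0.54 [279.0, 120.0, 319.0, 158.0] [ 0.5187 -0.2753] [ 0.7 -0.2 -0.7  0.2]
holder_black 0.76 [399.0, 157.0, 432.0, 195.0] [ 0.5316 -0.4449] [-2.9  0.2  2.9 -0.1]
holder_mustard 0.83 [282.0, 119.0, 321.0, 157.0] [ 0.521  -0.2781] [ 0.2 -0.4 -0.2  0.5]
holder_mustard 0.15 [399.0, 161.0, 434.0, 196.0] [ 0.529  -0.4482] [-1.5 -1.4  1.5  1.5]
holder_magenta 0.63 [336.0, 140.0, 373.0, 176.0] [ 0.5223 -0.3556] [-0.3 -1.   0.3  1.1]
bobbin 0.65 [246.0, 181.0, 258.0, 194.0] [ 0.43   -0.2375] [-2.5 -1.6  2.5  1.7]
```

View pics/w1.png

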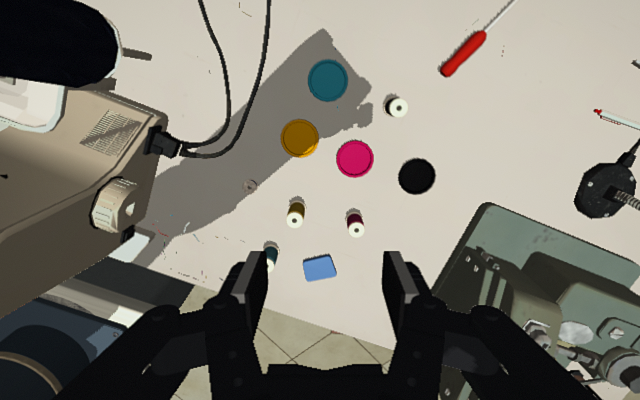

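```bash
cat >> h.py <<'E'
def plan(*targets):
    s=manip.read_state(); Rm=R.from_quat(s['ee_rot']).as_matrix(); p=np.array(s['tcp_pos'])
    print('t',round(s['time'],2),'tcp',np.round(p,4),'w',round(s['width'],4),'F',np.round(s['force'],1),'tilt',np.round(Rm[:,2],4),'yaw',np.round(Rm[:2,0],4))
    for t in targets: print(t,np.round(Rm.T@(np.array(t)-p)/.75,4))
E
python3 -c "
from h import *
plan((.4235,-.3065,.13),(.4235,-.3065,.047))"
```

```text
t 2.9 tcp [ 0.5098 -0.3206  0.3254] w 0.0556 F [-0.3 -0.3  0.7] tilt [ 0.e+00 -2.e-04 -1.e+00] yaw [ 0.3649 -0.9311]
(0.4235, -0.3065, 0.13) [-0.0596  0.1002  0.2605]
(0.4235, -0.3065, 0.047) [-0.0596  0.1002  0.3712]
```

Request:
{"fn": "send_rows", "kwargs": {
  "series": [
    {"dx": -0.06, "dy": 0.1, "dz": 0.26, "twist": 0, "hand": 0.3},
    {"dx": -0.06, "dy": 0.1, "dz": 0.26, "twist": 0, "hand": 0.3},
    {"dx": -0.06, "dy": 0.1, "dz": 0.26, "twist": 0, "hand": 0.3},
    {"dx": -0.06, "dy": 0.1, "dz": 0.26, "twist": 0, "hand": 0.3},
    {"dx": -0.06, "dy": 0.1, "dz": 0.26, "twist": 0, "hand": 0.3},
    {"dx": -0.06, "dy": 0.1, "dz": 0.26, "twist": 0, "hand": 0.3},
    {"dx": -0.06, "dy": 0.1, "dz": 0.26, "twist": 0, "hand": 0.3},
    {"dx": -0.06, "dy": 0.1, "dz": 0.26, "twist": 0, "hand": 0.3},
    {"dx": -0.06, "dy": 0.1, "dz": 0.26, "twist": 0, "hand": 0.3}
  ]
}}

```text
time: 3.8
tcp_pos: [0.4252, -0.3059, 0.1315]
ee_rot: [0.827, -0.563, 0.001, -0.0]
force: [-0.1, -0.2, 0.3]
width: 0.0555
```

```bash
cat > look.py <<'E'
from h import *
import sys
n,name=sys.argv[1:3]
s,_=shot('wrist',name); c=campose('wrist',s)
for d in finder.masks_of('wrist',n)[:2]:
    x,r=fit(n,[(c,np.array(d['rect']))],s['tcp_pos'][:2]); print(n,round(d['score'],2),np.round(d['rect']).tolist(),np.round(x,4),np.round(r,1))
plan(*[tuple(map(float,t.split(','))) for t in sys.argv[3:]])
E
python3 look.py spool_mustard w2 .4235,-.3065,.047
```

```text
spool_mustard 0.72 [307.0, 183.0, 339.0, 231.0] [ 0.4246 -0.3053] [-0.4 -2.5  0.4  2.3]
spool_mustard 0.23 [294.0, 25.0, 371.0, 105.0] [ 0.5198 -0.2753] [ 21.2  14.4 -17.1 -20. ]
t 3.9 tcp [ 0.4248 -0.3057  0.1311] w 0.0555 F [-0.6 -0.   0.6] tilt [ 1.5e-03 -9.0e-04 -1.0e+00] yaw [ 0.3663 -0.9305]
(0.4235, -0.3065, 0.047) [0.0002 0.0021 0.1121]
```

View pics/w2.png

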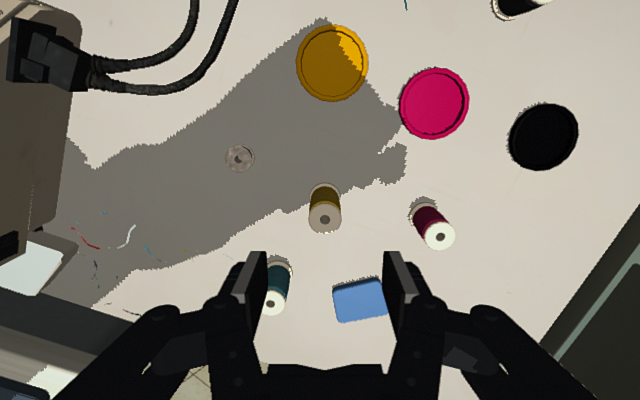

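The mustard spool's top disc is at (324,219), centred between the jaws.

Request:
{"fn": "send_rows", "kwargs": {
  "series": [
    {"dx": 0, "dy": 0, "dz": 0.04, "twist": 0, "hand": 0.3},
    {"dx": 0, "dy": 0, "dz": 0.08, "twist": 0, "hand": 0.3},
    {"dx": 0, "dy": 0, "dz": 0.1, "twist": 0, "hand": 0.3},
    {"dx": 0, "dy": 0, "dz": 0.112, "twist": 0, "hand": 0.3},
    {"dx": 0, "dy": 0, "dz": 0.112, "twist": 0, "hand": 0.3},
    {"dx": 0, "dy": 0, "dz": 0.112, "twist": 0, "hand": 0.3},
    {"dx": 0, "dy": 0, "dz": 0.112, "twist": 0, "hand": -0.2},
    {"dx": 0, "dy": 0, "dz": 0.112, "twist": 0, "hand": -0.4},
    {"dx": 0, "dy": 0, "dz": 0.112, "twist": 0, "hand": -0.55},
    {"dx": 0, "dy": 0, "dz": 0.112, "twist": 0, "hand": -0.65},
    {"dx": 0, "dy": 0, "dz": 0.112, "twist": 0, "hand": -0.65},
    {"dx": 0, "dy": 0, "dz": 0.112, "twist": 0, "hand": -0.65}
  ],
  "force": 25
}}

```text
time: 5.1
tcp_pos: [0.4245, -0.3058, 0.047]
ee_rot: [0.826, -0.563, 0.001, -0.0]
force: [0.7, -0.1, 6.5]
width: 0.0187
```

```bash
python3 -c "
from h import *
plan((.4248,-.3057,.14),(.5205,-.278,.14),(.5205,-.278,.05))"
```

```text
t 5.1 tcp [ 0.4245 -0.3058  0.047 ] w 0.0187 F [ 0.7 -0.1  6.5] tilt [ 1.2e-03 -7.0e-04 -1.0e+00] yaw [ 0.366  -0.9306]
(0.4248, -0.3057, 0.14) [ 0.0002 -0.0006 -0.124 ]
(0.5205, -0.278, 0.14) [ 0.0125 -0.1328 -0.1239]
(0.5205, -0.278, 0.05) [ 0.0124 -0.1327 -0.0039]
```

```bash
python3 -c "
from h import *
s,im=shot('wrist'); cv2.imwrite('pics/w3.png',cv2.resize(im[150:400,200:440,::-1],None,fx=2.4,fy=2.4)); plan()
s,im=shot('scene'); cv2.imwrite('pics/s3.png',cv2.resize(im[180:320,270:470,::-1],None,fx=3,fy=3,interpolation=2))"
```

```text
t 5.15 tcp [ 0.4245 -0.3057  0.047 ] w 0.0186 F [-0.2 -0.2  7.1] tilt [ 1.2e-03 -7.0e-04 -1.0e+00] yaw [ 0.3661 -0.9306]
```

View pics/w3.png

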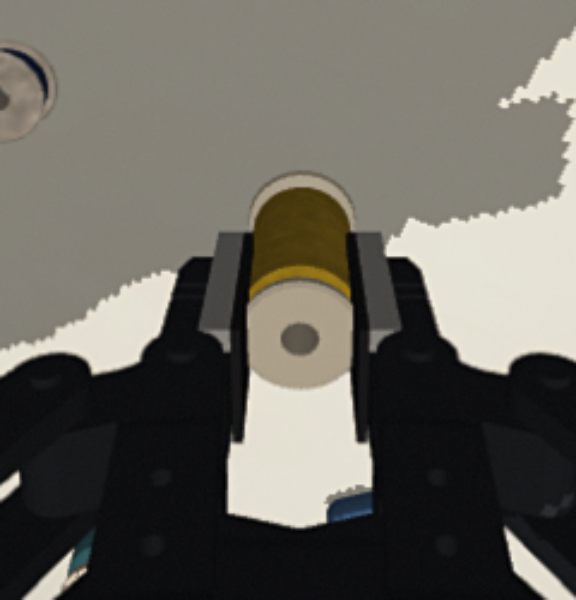

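The spool stands upright between the pads (disc at about (325,290) in full-image pixels). I'll lift it slightly and carry it across.

Request:
{"fn": "send_rows", "kwargs": {
  "series": [
    {"dx": 0, "dy": 0, "dz": -0.02, "twist": 0, "hand": -0.65},
    {"dx": 0, "dy": 0, "dz": -0.06, "twist": 0, "hand": -0.65},
    {"dx": 0, "dy": 0, "dz": -0.1, "twist": 0, "hand": -0.65},
    {"dx": 0, "dy": 0, "dz": -0.124, "twist": 0, "hand": -0.65},
    {"dx": 0.003, "dy": -0.03, "dz": -0.124, "twist": 0, "hand": -0.65},
    {"dx": 0.007, "dy": -0.07, "dz": -0.124, "twist": 0, "hand": -0.65},
    {"dx": 0.01, "dy": -0.11, "dz": -0.124, "twist": 0, "hand": -0.65},
    {"dx": 0.0125, "dy": -0.133, "dz": -0.124, "twist": 0, "hand": -0.65},
    {"dx": 0.0125, "dy": -0.133, "dz": -0.124, "twist": 0, "hand": -0.65},
    {"dx": 0.0125, "dy": -0.133, "dz": -0.124, "twist": 0, "hand": -0.65},
    {"dx": 0.0125, "dy": -0.133, "dz": -0.124, "twist": 0, "hand": -0.65},
    {"dx": 0.0125, "dy": -0.133, "dz": -0.124, "twist": 0, "hand": -0.65}
  ]
}}

```text
time: 6.4
tcp_pos: [0.5192, -0.2784, 0.1394]
ee_rot: [0.826, -0.564, -0.0, 0.0]
force: [-0.3, 0.1, -0.8]
width: 0.0185
```

```bash
python3 look.py holder_mustard w4 .5205,-.278,.06 .5205,-.278,.05
```

```text
t 6.5 tcp [ 0.5196 -0.2782  0.1394] w 0.0187 F [ 0.2 -0.3 -1.3] tilt [-2.e-04 -2.e-04 -1.e+00] yaw [ 0.3651 -0.931 ]
(0.5205, -0.278, 0.06) [ 0.0002 -0.0012  0.1059]
(0.5205, -0.278, 0.05) [ 0.0002 -0.0012  0.1193]
```

View pics/w4.png

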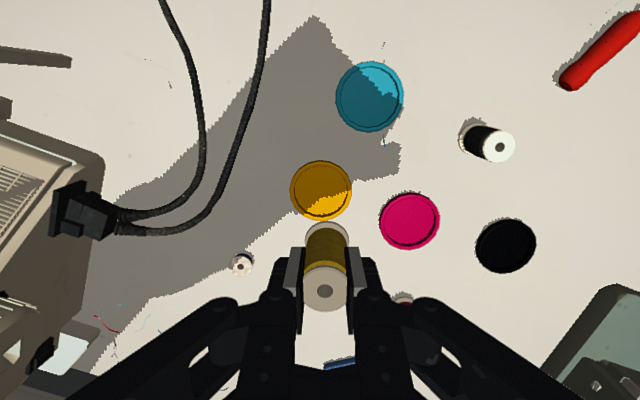

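```bash
python3 - <<'E'
from h import *
s,_=shot('wrist'); c=campose('wrist',s)
print(rect(project(model('holder_mustard')+[.5205,-.278,0],*c)).round(1))
for n in ['holder_teal','holder_black','holder_magenta','spool_black']:
    for d in finder.masks_of('wrist',n)[:1]:
        x,r=fit(n,[(c,np.array(d['rect']))],[.55,-.35]); print(n,round(d['score'],2),np.round(d['rect']).tolist(),np.round(x,4),np.round(r,1))
im=optics.camera('wrist'); hsv=cv2.cvtColor(im,cv2.COLOR_RGB2HSV)
m=(hsv[...,0]>15)&(hsv[...,0]<28)&(hsv[...,1]>180); m[:,:280]=0;m[:,365:]=0;m[:150]=0; m[222:]=0
y,x=np.nonzero(m); print(x.min(),x.max(),y.min(),y.max())
E
```

```text
[292.9 161.2 356.2 223.6]
holder_teal 0.73 [335.0, 62.0, 405.0, 134.0] [ 0.603  -0.2824] [ 0.6 -0.2 -0.6  0.2]
holder_black 0.62 [476.0, 220.0, 533.0, 273.0] [ 0.5315 -0.4452] [-2.9 -1.7  2.8  2.1]
holder_magenta 0.32 [229.0, 254.0, 254.0, 280.0] [ 0.4267 -0.235 ] [-17.2 -13.4  17.6  16. ]
spool_black 0.91 [458.0, 124.0, 514.0, 164.0] [ 0.6048 -0.3736] [-1.5 -0.2  1.3  0.3]
290 351 162 221
```

Request:
{"fn": "send_rows", "kwargs": {
  "series": [
    {"dx": -0.002, "dy": -0.001, "dz": 0.04, "twist": 0, "hand": -0.65},
    {"dx": -0.002, "dy": -0.001, "dz": 0.075, "twist": 0, "hand": -0.65},
    {"dx": -0.002, "dy": -0.001, "dz": 0.1, "twist": 0, "hand": -0.65},
    {"dx": -0.002, "dy": -0.001, "dz": 0.11, "twist": 0, "hand": -0.65},
    {"dx": -0.002, "dy": -0.001, "dz": 0.115, "twist": 0, "hand": -0.65},
    {"dx": -0.002, "dy": -0.001, "dz": 0.118, "twist": 0, "hand": -0.65},
    {"dx": -0.002, "dy": -0.001, "dz": 0.118, "twist": 0, "hand": -0.65},
    {"dx": -0.002, "dy": -0.001, "dz": 0.118, "twist": 0, "hand": -0.65}
  ]
}}

```text
time: 7.6
tcp_pos: [0.5208, -0.2763, 0.0516]
ee_rot: [0.826, -0.563, 0.001, -0.0]
force: [0.6, -0.2, 0.2]
width: 0.0186
```

```bash
python3 -c "
from h import *
plan()"
```

```text
t 7.6 tcp [ 0.5208 -0.2763  0.0516] w 0.0186 F [ 0.6 -0.2  0.2] tilt [ 1.1e-03 -6.0e-04 -1.0e+00] yaw [ 0.366  -0.9306]
```

Request:
{"fn": "send_rows", "kwargs": {
  "series": [
    {"dx": 0, "dy": 0, "dz": 0.0015, "twist": 0, "hand": -0.65},
    {"dx": 0, "dy": 0, "dz": 0.0025, "twist": 0, "hand": -0.65},
    {"dx": 0, "dy": 0, "dz": 0.0025, "twist": 0, "hand": -0.65},
    {"dx": 0, "dy": 0, "dz": 0.0025, "twist": 0, "hand": -0.65}
  ]
}}

```text
time: 8.0
tcp_pos: [0.5212, -0.2766, 0.05]
ee_rot: [0.826, -0.563, 0.001, -0.0]
force: [-0.3, -0.3, 7.3]
width: 0.0186
```

Request:
{"fn": "send_rows", "kwargs": {
  "series": [
    {"dx": 0, "dy": 0, "dz": 0, "twist": 0, "hand": -0.5},
    {"dx": 0, "dy": 0, "dz": 0, "twist": 0, "hand": -0.3},
    {"dx": 0, "dy": 0, "dz": 0, "twist": 0, "hand": -0.1},
    {"dx": 0, "dy": 0, "dz": 0, "twist": 0, "hand": 0.1},
    {"dx": 0, "dy": 0, "dz": -0.02, "twist": 0, "hand": 0.2},
    {"dx": 0, "dy": 0, "dz": -0.06, "twist": 0, "hand": 0.3},
    {"dx": 0, "dy": 0, "dz": -0.12, "twist": 0, "hand": 0.3},
    {"dx": 0, "dy": 0, "dz": -0.12, "twist": 0, "hand": 0.3},
    {"dx": 0, "dy": 0, "dz": -0.12, "twist": 0, "hand": 0.3}
  ]
}}

```text
time: 8.9
tcp_pos: [0.5209, -0.2763, 0.1399]
ee_rot: [0.826, -0.563, 0.001, -0.0]
force: [-0.5, -0.2, -0.4]
width: 0.0552
```

```bash
python3 look.py spool_magenta w5 .4382,-.3925,.13
```

```text
t 9.0 tcp [ 0.5199 -0.2757  0.1381] w 0.0555 F [-0.1  0.   0.1] tilt [-1.2e-03  6.0e-04 -1.0e+00] yaw [ 0.3661 -0.9306]
(0.4382, -0.3925, 0.13) [0.105  0.1583 0.0109]
```

View pics/w5.png

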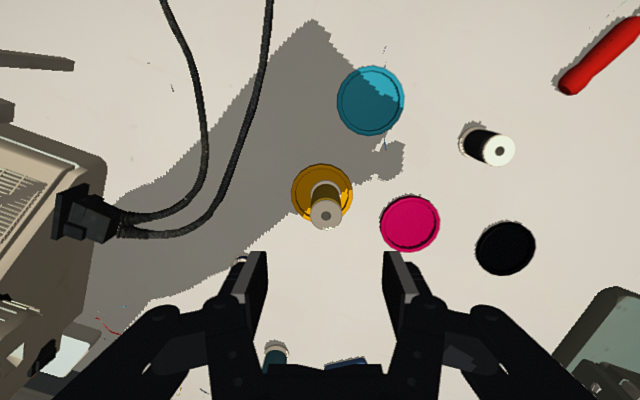

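Mustard spool stands in its stand (322,195). Next is magenta.

Request:
{"fn": "send_rows", "kwargs": {
  "series": [
    {"dx": 0.105, "dy": 0.158, "dz": 0.015, "twist": 0, "hand": 0.3},
    {"dx": 0.105, "dy": 0.158, "dz": 0.015, "twist": 0, "hand": 0.3},
    {"dx": 0.105, "dy": 0.158, "dz": 0.015, "twist": 0, "hand": 0.3},
    {"dx": 0.105, "dy": 0.158, "dz": 0.015, "twist": 0, "hand": 0.3},
    {"dx": 0.105, "dy": 0.158, "dz": 0.015, "twist": 0, "hand": 0.3},
    {"dx": 0.105, "dy": 0.158, "dz": 0.015, "twist": 0, "hand": 0.3},
    {"dx": 0.105, "dy": 0.158, "dz": 0.015, "twist": 0, "hand": 0.3},
    {"dx": 0.105, "dy": 0.158, "dz": 0.015, "twist": 0, "hand": 0.3}
  ]
}}

```text
time: 9.8
tcp_pos: [0.4399, -0.3916, 0.1275]
ee_rot: [0.827, -0.562, -0.0, -0.0]
force: [-0.9, -0.3, 0.4]
width: 0.0555
```

```bash
python3 look.py spool_magenta w6 .4382,-.3925,.039; python3 look.py holder_magenta w6b; python3 look.py holder_black w6c
```

```text
spool_magenta 0.72 [305.0, 182.0, 336.0, 232.0] [ 0.4377 -0.3893] [-0.5  0.3  0.5 -0.3]
t 9.9 tcp [ 0.4396 -0.392   0.1277] w 0.0554 F [ 1.  -0.7  0.2] tilt [ 1.e-04  1.e-04 -1.e+00] yaw [ 0.3674 -0.9301]
(0.4382, -0.3925, 0.039) [-0.      0.0019  0.1182]
holder_magenta 0.65 [283.0, 40.0, 354.0, 115.0] [ 0.5216 -0.3549] [-1.4 -1.4  1.4  1.7]
holder_magenta 0.28 [138.0, 244.0, 196.0, 299.0] [ 0.3262 -0.2898] [-2.9 -0.8  3.   1.1]
t 10.0 tcp [ 0.4393 -0.3923  0.1277] w 0.0554 F [ 0.3  0.5 -0.6] tilt [ 1.e-04 -0.e+00 -1.e+00] yaw [ 0.3668 -0.9303]
holder_black 0.6 [405.0, 80.0, 472.0, 147.0] [ 0.5311 -0.4463] [-3.5 -2.7  3.4  3.3]
t 10.1 tcp [ 0.4391 -0.3925  0.1277] w 0.0555 F [-0.3 -0.4 -0.5] tilt [ 0.e+00 -1.e-04 -1.e+00] yaw [ 0.3664 -0.9305]
```

Request:
{"fn": "send_rows", "kwargs": {
  "series": [
    {"dx": -0.0035, "dy": 0, "dz": 0.04, "twist": 0, "hand": 0.3},
    {"dx": -0.0035, "dy": 0, "dz": 0.08, "twist": 0, "hand": 0.3},
    {"dx": -0.0035, "dy": 0, "dz": 0.105, "twist": 0, "hand": 0.3},
    {"dx": -0.0035, "dy": 0, "dz": 0.118, "twist": 0, "hand": 0.3},
    {"dx": -0.0035, "dy": 0, "dz": 0.118, "twist": 0, "hand": 0.3},
    {"dx": -0.0035, "dy": 0, "dz": 0.118, "twist": 0, "hand": 0.3},
    {"dx": -0.0035, "dy": 0, "dz": 0.118, "twist": 0, "hand": -0.2},
    {"dx": -0.0035, "dy": 0, "dz": 0.118, "twist": 0, "hand": -0.4},
    {"dx": -0.0035, "dy": 0, "dz": 0.118, "twist": 0, "hand": -0.55},
    {"dx": -0.0035, "dy": 0, "dz": 0.118, "twist": 0, "hand": -0.65},
    {"dx": -0.0035, "dy": 0, "dz": 0.118, "twist": 0, "hand": -0.65},
    {"dx": -0.0035, "dy": 0, "dz": 0.118, "twist": 0, "hand": -0.65}
  ]
}}

```text
time: 11.3
tcp_pos: [0.4384, -0.3906, 0.0401]
ee_rot: [0.826, -0.563, 0.001, 0.0]
force: [-0.8, -0.1, 6.1]
width: 0.0195
```

```bash
python3 -c "
from h import *
s,im=shot('wrist','w7')
plan((.5205,-.3555,.13),(.5205,-.3555,.0435))"
```

```text
t 11.35 tcp [ 0.4385 -0.3906  0.0401] w 0.0189 F [-0.8  1.6  7.2] tilt [ 0.0013 -0.001  -1.    ] yaw [ 0.3659 -0.9306]
(0.5205, -0.3555, 0.13) [-0.0034 -0.119  -0.1197]
(0.5205, -0.3555, 0.0435) [-0.0036 -0.1189 -0.0044]
```

Request:
{"fn": "send_rows", "kwargs": {
  "series": [
    {"dx": 0, "dy": 0, "dz": -0.02, "twist": 0, "hand": -0.65},
    {"dx": 0, "dy": 0, "dz": -0.06, "twist": 0, "hand": -0.65},
    {"dx": 0, "dy": 0, "dz": -0.1, "twist": 0, "hand": -0.65},
    {"dx": 0, "dy": 0, "dz": -0.12, "twist": 0, "hand": -0.65},
    {"dx": -0.001, "dy": -0.03, "dz": -0.12, "twist": 0, "hand": -0.65},
    {"dx": -0.002, "dy": -0.07, "dz": -0.12, "twist": 0, "hand": -0.65},
    {"dx": -0.0035, "dy": -0.105, "dz": -0.12, "twist": 0, "hand": -0.65},
    {"dx": -0.0035, "dy": -0.119, "dz": -0.12, "twist": 0, "hand": -0.65},
    {"dx": -0.0035, "dy": -0.119, "dz": -0.12, "twist": 0, "hand": -0.65},
    {"dx": -0.0035, "dy": -0.119, "dz": -0.12, "twist": 0, "hand": -0.65},
    {"dx": -0.0035, "dy": -0.119, "dz": -0.12, "twist": 0, "hand": -0.65},
    {"dx": -0.0035, "dy": -0.119, "dz": -0.12, "twist": 0, "hand": -0.65}
  ]
}}

```text
time: 12.55
tcp_pos: [0.5189, -0.3561, 0.1292]
ee_rot: [0.826, -0.564, -0.0, 0.0]
force: [-0.3, 0.1, -0.9]
width: 0.0189
```

```bash
python3 look.py holder_magenta w8 .5205,-.3555,.0435
```

```text
holder_magenta 0.94 [294.0, 163.0, 359.0, 224.0] [ 0.5223 -0.3566] [-0.6 -2.   0.6  2.2]
t 12.65 tcp [ 0.5194 -0.3558  0.1293] w 0.019 F [-0.1 -0.3 -1.2] tilt [-3.e-04 -2.e-04 -1.e+00] yaw [ 0.365 -0.931]
(0.5205, -0.3555, 0.0435) [ 0.0002 -0.0016  0.1143]
```

View pics/w8.png

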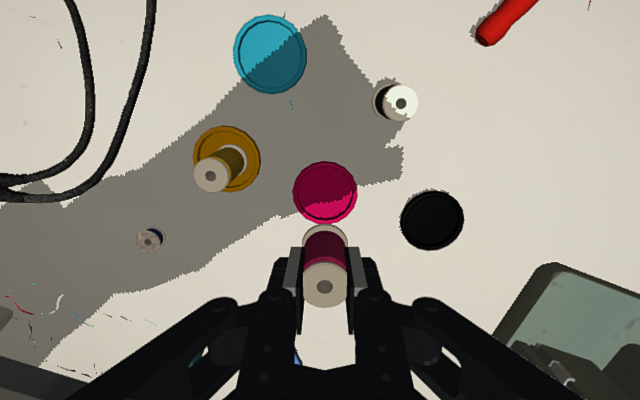

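Magenta is held upright, with its stand centred at (325,192).

Request:
{"fn": "send_rows", "kwargs": {
  "series": [
    {"dx": 0, "dy": -0.002, "dz": 0.04, "twist": 0, "hand": -0.65},
    {"dx": 0, "dy": -0.002, "dz": 0.075, "twist": 0, "hand": -0.65},
    {"dx": 0, "dy": -0.002, "dz": 0.1, "twist": 0, "hand": -0.65},
    {"dx": 0, "dy": -0.002, "dz": 0.11, "twist": 0, "hand": -0.65},
    {"dx": 0, "dy": -0.002, "dz": 0.114, "twist": 0, "hand": -0.65},
    {"dx": 0, "dy": -0.002, "dz": 0.1155, "twist": 0, "hand": -0.65},
    {"dx": 0, "dy": -0.002, "dz": 0.1155, "twist": 0, "hand": -0.65},
    {"dx": 0, "dy": -0.002, "dz": 0.1155, "twist": 0, "hand": -0.65},
    {"dx": 0, "dy": -0.002, "dz": 0.1155, "twist": 0, "hand": -0.65}
  ]
}}

```text
time: 13.55
tcp_pos: [0.5219, -0.355, 0.0432]
ee_rot: [0.826, -0.563, 0.001, 0.0]
force: [0.2, 0.3, 3.1]
width: 0.0192
```

Request:
{"fn": "send_rows", "kwargs": {
  "series": [
    {"dx": 0, "dy": 0, "dz": 0, "twist": 0, "hand": -0.5},
    {"dx": 0, "dy": 0, "dz": 0, "twist": 0, "hand": -0.3},
    {"dx": 0, "dy": 0, "dz": 0, "twist": 0, "hand": -0.1},
    {"dx": 0, "dy": 0, "dz": 0, "twist": 0, "hand": 0.1},
    {"dx": 0, "dy": 0, "dz": -0.02, "twist": 0, "hand": 0.2},
    {"dx": 0, "dy": 0, "dz": -0.06, "twist": 0, "hand": 0.3},
    {"dx": 0, "dy": 0, "dz": -0.116, "twist": 0, "hand": 0.3},
    {"dx": 0.064, "dy": -0.09, "dz": -0.116, "twist": 0, "hand": 0.3},
    {"dx": 0.064, "dy": -0.09, "dz": -0.116, "twist": 0, "hand": 0.3},
    {"dx": 0.064, "dy": -0.09, "dz": -0.116, "twist": 0, "hand": 0.3},
    {"dx": 0.064, "dy": -0.09, "dz": -0.116, "twist": 0, "hand": 0.3},
    {"dx": 0.064, "dy": -0.09, "dz": -0.116, "twist": 0, "hand": 0.3}
  ]
}}

```text
time: 14.75
tcp_pos: [0.6008, -0.3746, 0.1298]
ee_rot: [0.826, -0.563, -0.0, 0.0]
force: [-0.4, 0.1, 0.1]
width: 0.0556
```

```bash
python3 look.py spool_black w9 .6025,-.375,.039 
```

```text
t 14.85 tcp [ 0.6008 -0.3748  0.1299] w 0.0553 F [-0.1 -0.2 -0.1] tilt [-7.e-04 -1.e-04 -1.e+00] yaw [ 0.3654 -0.9308]
(0.6025, -0.375, 0.039) [ 0.0011 -0.0021  0.1212]
```

View pics/w9.png

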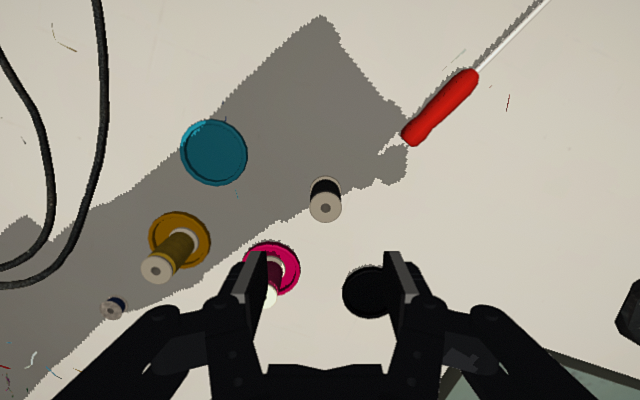

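Black's disc is at (325,208), so it is centred across the jaws and about 4.5 mm further along tool −y; I'll correct for that.

Request:
{"fn": "send_rows", "kwargs": {
  "series": [
    {"dx": 0, "dy": -0.006, "dz": 0.04, "twist": 0, "hand": 0.3},
    {"dx": 0, "dy": -0.006, "dz": 0.08, "twist": 0, "hand": 0.3},
    {"dx": 0, "dy": -0.006, "dz": 0.105, "twist": 0, "hand": 0.3},
    {"dx": 0, "dy": -0.006, "dz": 0.121, "twist": 0, "hand": 0.3},
    {"dx": 0, "dy": -0.006, "dz": 0.121, "twist": 0, "hand": 0.3},
    {"dx": 0, "dy": -0.006, "dz": 0.121, "twist": 0, "hand": 0.3},
    {"dx": 0, "dy": -0.006, "dz": 0.121, "twist": 0, "hand": -0.2},
    {"dx": 0, "dy": -0.006, "dz": 0.121, "twist": 0, "hand": -0.4},
    {"dx": 0, "dy": -0.006, "dz": 0.121, "twist": 0, "hand": -0.55},
    {"dx": 0, "dy": -0.006, "dz": 0.121, "twist": 0, "hand": -0.65},
    {"dx": 0, "dy": -0.006, "dz": 0.121, "twist": 0, "hand": -0.65},
    {"dx": 0, "dy": -0.006, "dz": 0.121, "twist": 0, "hand": -0.65}
  ]
}}

```text
time: 16.05
tcp_pos: [0.6066, -0.373, 0.04]
ee_rot: [0.826, -0.563, 0.001, -0.0]
force: [-0.7, 1.4, 6.1]
width: 0.0189
```

```bash
python3 -c "
from h import *
plan((.530,-.447,.13))"
```

```text
t 16.05 tcp [ 0.6066 -0.373   0.04  ] w 0.0189 F [-0.7  1.4  6.1] tilt [ 1.4e-03 -5.0e-04 -1.0e+00] yaw [ 0.3661 -0.9306]
(0.53, -0.447, 0.13) [ 0.0545  0.131  -0.1201]
```

Request:
{"fn": "send_rows", "kwargs": {
  "series": [
    {"dx": 0, "dy": 0, "dz": -0.02, "twist": 0, "hand": -0.65},
    {"dx": 0, "dy": 0, "dz": -0.06, "twist": 0, "hand": -0.65},
    {"dx": 0, "dy": 0, "dz": -0.1, "twist": 0, "hand": -0.65},
    {"dx": 0, "dy": 0, "dz": -0.12, "twist": 0, "hand": -0.65},
    {"dx": 0.013, "dy": 0.03, "dz": -0.12, "twist": 0, "hand": -0.65},
    {"dx": 0.03, "dy": 0.07, "dz": -0.12, "twist": 0, "hand": -0.65},
    {"dx": 0.045, "dy": 0.11, "dz": -0.12, "twist": 0, "hand": -0.65},
    {"dx": 0.0545, "dy": 0.131, "dz": -0.12, "twist": 0, "hand": -0.65},
    {"dx": 0.0545, "dy": 0.131, "dz": -0.12, "twist": 0, "hand": -0.65},
    {"dx": 0.0545, "dy": 0.131, "dz": -0.12, "twist": 0, "hand": -0.65},
    {"dx": 0.0545, "dy": 0.131, "dz": -0.12, "twist": 0, "hand": -0.65},
    {"dx": 0.0545, "dy": 0.131, "dz": -0.12, "twist": 0, "hand": -0.65}
  ]
}}

```text
time: 17.25
tcp_pos: [0.531, -0.4453, 0.1287]
ee_rot: [0.827, -0.562, -0.0, -0.001]
force: [-0.7, -0.7, -1.0]
width: 0.0186
```

```bash
python3 look.py holder_black w10 .530,-.447,.0435; python3 -c "
from h import *
s,_=shot('wrist'); c=campose('wrist',s); print(rect(project(model('holder_black')+[.530,-.447,0],*c)).round(1))"
```

```text
holder_black 0.59 [295.0, 163.0, 355.0, 229.0] [ 0.5325 -0.4455] [-2.9  0.4  2.9 -0.2]
t 17.35 tcp [ 0.5305 -0.4459  0.1287] w 0.0192 F [0.5 0.2 0.1] tilt [ 2.e-04  4.e-04 -1.e+00] yaw [ 0.3676 -0.93  ]
(0.53, -0.447, 0.0435) [0.0011 0.0013 0.1136]
[292.7 166.3 358.4 230.9]
```

View pics/w10.png

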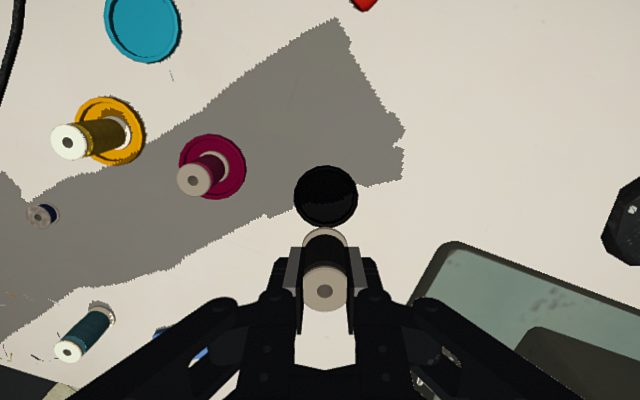

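Request:
{"fn": "send_rows", "kwargs": {
  "series": [
    {"dx": 0, "dy": -0.001, "dz": 0.04, "twist": 0, "hand": -0.65},
    {"dx": 0, "dy": -0.001, "dz": 0.075, "twist": 0, "hand": -0.65},
    {"dx": 0, "dy": -0.001, "dz": 0.1, "twist": 0, "hand": -0.65},
    {"dx": 0, "dy": -0.001, "dz": 0.11, "twist": 0, "hand": -0.65},
    {"dx": 0, "dy": -0.001, "dz": 0.114, "twist": 0, "hand": -0.65},
    {"dx": 0, "dy": -0.001, "dz": 0.1155, "twist": 0, "hand": -0.65},
    {"dx": 0, "dy": -0.001, "dz": 0.1155, "twist": 0, "hand": -0.65},
    {"dx": 0, "dy": -0.001, "dz": 0.1155, "twist": 0, "hand": -0.65},
    {"dx": 0, "dy": -0.001, "dz": 0.1155, "twist": 0, "hand": -0.65}
  ]
}}

```text
time: 18.3
tcp_pos: [0.5309, -0.4471, 0.0431]
ee_rot: [0.826, -0.563, 0.001, 0.0]
force: [0.7, 0.3, 3.3]
width: 0.0186
```

Request:
{"fn": "send_rows", "kwargs": {
  "series": [
    {"dx": 0, "dy": 0, "dz": 0, "twist": 0, "hand": -0.5},
    {"dx": 0, "dy": 0, "dz": 0, "twist": 0, "hand": -0.3},
    {"dx": 0, "dy": 0, "dz": 0, "twist": 0, "hand": -0.1},
    {"dx": 0, "dy": 0, "dz": 0, "twist": 0, "hand": 0.1},
    {"dx": 0, "dy": 0, "dz": -0.02, "twist": 0, "hand": 0.2},
    {"dx": 0, "dy": 0, "dz": -0.06, "twist": 0, "hand": 0.3},
    {"dx": 0, "dy": 0, "dz": -0.125, "twist": 0, "hand": 0.3},
    {"dx": 0, "dy": 0, "dz": -0.125, "twist": 0, "hand": 0.3}
  ]
}}

```text
time: 19.1
tcp_pos: [0.5332, -0.4491, 0.144]
ee_rot: [0.826, -0.563, 0.006, 0.0]
force: [0.6, -0.4, -1.0]
width: 0.0557
```

Request:
{"fn": "send_rows", "kwargs": {
  "series": [
    {"dx": -0.278, "dy": 0.16, "dz": 0, "twist": 0, "hand": 0.3},
    {"dx": -0.278, "dy": 0.16, "dz": 0, "twist": 0, "hand": 0.3},
    {"dx": -0.278, "dy": 0.16, "dz": 0, "twist": 0, "hand": 0.3},
    {"dx": -0.278, "dy": 0.16, "dz": 0, "twist": 0, "hand": 0.3},
    {"dx": -0.278, "dy": 0.16, "dz": 0, "twist": 0, "hand": 0.3},
    {"dx": -0.278, "dy": 0.16, "dz": 0, "twist": 0, "hand": 0.3},
    {"dx": -0.278, "dy": 0.16, "dz": 0, "twist": 0, "hand": 0.3},
    {"dx": -0.278, "dy": 0.16, "dz": 0, "twist": 0, "hand": 0.3},
    {"dx": -0.278, "dy": 0.16, "dz": 0, "twist": 0, "hand": 0.3},
    {"dx": -0.278, "dy": 0.16, "dz": 0, "twist": 0, "hand": 0.3}
  ]
}}

```text
time: 20.1
tcp_pos: [0.343, -0.297, 0.1358]
ee_rot: [0.826, -0.563, 0.0, -0.0]
force: [0.7, 0.2, 0.3]
width: 0.0552
```

```bash
python3 look.py spool_teal w11 .343,-.2965,.043; python3 -c "
from h import *
s=manip.read_state(); c=campose('wrist',s); T=s['tcp_pos']; print(project([[T[0],T[1],.046]],*c).round(1), np.round(s['joint_positions'],2))"
```

```text
spool_teal 0.78 [306.0, 181.0, 340.0, 223.0] [ 0.3437 -0.2954] [ 1.2 -3.5 -1.4  3.2]
spool_teal 0.27 [573.0, 0.0, 637.0, 73.0] [ 0.5211 -0.4264] [-14.1  10.8  11.8 -13. ]
t 20.2 tcp [ 0.3427 -0.2968  0.1358] w 0.0556 F [0.7 0.8 0.3] tilt [-0.e+00  1.e-04 -1.e+00] yaw [ 0.366  -0.9306]
(0.343, -0.2965, 0.043) [-0.0002 -0.0006  0.1237]
[[324.4 213.7]] [ 0.66  0.41 -0.07  2.14  0.05  0.59 -0.64]
```

View pics/w11.png

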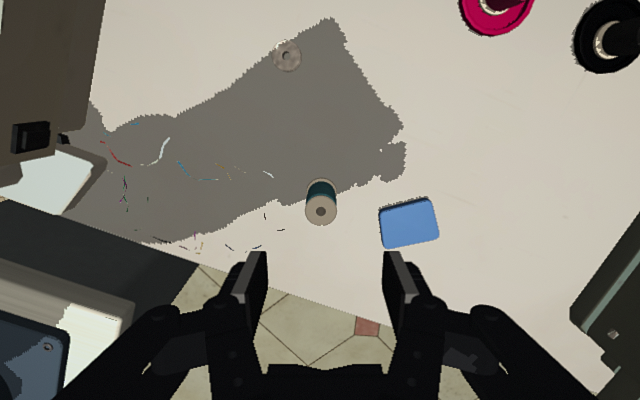

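Request:
{"fn": "send_rows", "kwargs": {
  "series": [
    {"dx": -0.003, "dy": -0.002, "dz": 0.04, "twist": 0, "hand": 0.3},
    {"dx": -0.003, "dy": -0.002, "dz": 0.08, "twist": 0, "hand": 0.3},
    {"dx": -0.003, "dy": -0.002, "dz": 0.108, "twist": 0, "hand": 0.3},
    {"dx": -0.003, "dy": -0.002, "dz": 0.1235, "twist": 0, "hand": 0.3},
    {"dx": -0.003, "dy": -0.002, "dz": 0.1235, "twist": 0, "hand": 0.3},
    {"dx": -0.003, "dy": -0.002, "dz": 0.1235, "twist": 0, "hand": 0.3},
    {"dx": -0.003, "dy": -0.002, "dz": 0.1235, "twist": 0, "hand": -0.2},
    {"dx": -0.003, "dy": -0.002, "dz": 0.1235, "twist": 0, "hand": -0.4},
    {"dx": -0.003, "dy": -0.002, "dz": 0.1235, "twist": 0, "hand": -0.55},
    {"dx": -0.003, "dy": -0.002, "dz": 0.1235, "twist": 0, "hand": -0.65},
    {"dx": -0.003, "dy": -0.002, "dz": 0.1235, "twist": 0, "hand": -0.65},
    {"dx": -0.003, "dy": -0.002, "dz": 0.1235, "twist": 0, "hand": -0.65}
  ]
}}

```text
time: 21.4
tcp_pos: [0.3432, -0.294, 0.044]
ee_rot: [0.826, -0.563, 0.001, -0.0]
force: [-0.6, 0.4, 7.3]
width: 0.0194
```

```bash
python3 -c "
from h import *
plan((.6035,-.282,.15))"
```

```text
t 21.4 tcp [ 0.3432 -0.294   0.044 ] w 0.0194 F [-0.6  0.4  7.3] tilt [ 1.e-03 -7.e-04 -1.e+00] yaw [ 0.3661 -0.9306]
(0.6035, -0.282, 0.15) [ 0.1122 -0.3289 -0.141 ]
```

Request:
{"fn": "send_rows", "kwargs": {
  "series": [
    {"dx": 0, "dy": 0, "dz": -0.02, "twist": 0, "hand": -0.65},
    {"dx": 0, "dy": 0, "dz": -0.07, "twist": 0, "hand": -0.65},
    {"dx": 0, "dy": 0, "dz": -0.12, "twist": 0, "hand": -0.65},
    {"dx": 0, "dy": 0, "dz": -0.141, "twist": 0, "hand": -0.65},
    {"dx": 0.011, "dy": -0.033, "dz": -0.141, "twist": 0, "hand": -0.65},
    {"dx": 0.028, "dy": -0.082, "dz": -0.141, "twist": 0, "hand": -0.65},
    {"dx": 0.047, "dy": -0.138, "dz": -0.141, "twist": 0, "hand": -0.65},
    {"dx": 0.066, "dy": -0.194, "dz": -0.141, "twist": 0, "hand": -0.65},
    {"dx": 0.085, "dy": -0.25, "dz": -0.141, "twist": 0, "hand": -0.65},
    {"dx": 0.1, "dy": -0.293, "dz": -0.141, "twist": 0, "hand": -0.65},
    {"dx": 0.11, "dy": -0.322, "dz": -0.141, "twist": 0, "hand": -0.65},
    {"dx": 0.1122, "dy": -0.329, "dz": -0.141, "twist": 0, "hand": -0.65}
  ]
}}

```text
time: 22.6
tcp_pos: [0.6058, -0.2805, 0.1487]
ee_rot: [0.827, -0.562, 0.0, -0.001]
force: [-1.0, -0.1, -0.6]
width: 0.019
```

Request:
{"fn": "send_rows", "kwargs": {
  "series": [
    {"dx": 0, "dy": 0, "dz": 0.01, "twist": 0, "hand": -0.65},
    {"dx": 0, "dy": 0, "dz": 0.02, "twist": 0, "hand": -0.65},
    {"dx": 0, "dy": 0, "dz": 0.02, "twist": 0, "hand": -0.65},
    {"dx": 0, "dy": 0, "dz": 0.02, "twist": 0, "hand": -0.65}
  ]
}}

```text
time: 23.0
tcp_pos: [0.6021, -0.2823, 0.1339]
ee_rot: [0.826, -0.563, -0.0, 0.0]
force: [-0.7, -0.4, 0.8]
width: 0.0188
```

```bash
python3 look.py holder_teal w12 .6035,-.282,.047; python3 -c "
from h import *
s,_=shot('wrist'); c=campose('wrist',s); print(rect(project(model('holder_teal')+[.6035,-.282,0],*c)).round(1))"
```

```text
holder_teal 0.8 [292.0, 163.0, 357.0, 224.0] [ 0.6035 -0.2818] [ 0.2 -1.1 -0.2  1.1]
t 23.1 tcp [ 0.6029 -0.2822  0.1344] w 0.0188 F [-0.3 -0.3  0.8] tilt [ 1.e-04 -2.e-04 -1.e+00] yaw [ 0.3655 -0.9308]
(0.6035, -0.282, 0.047) [ 0.     -0.0009  0.1165]
[292.2 162.8 356.6 226.3]
```

View pics/w12.png

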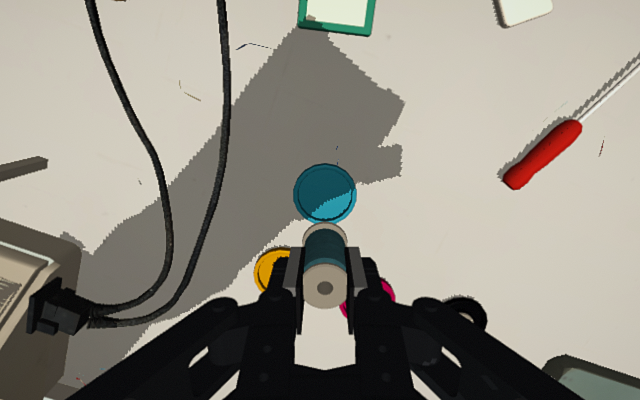

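Request:
{"fn": "send_rows", "kwargs": {
  "series": [
    {"dx": 0, "dy": -0.001, "dz": 0.04, "twist": 0, "hand": -0.65},
    {"dx": 0, "dy": -0.001, "dz": 0.075, "twist": 0, "hand": -0.65},
    {"dx": 0, "dy": -0.001, "dz": 0.1, "twist": 0, "hand": -0.65},
    {"dx": 0, "dy": -0.001, "dz": 0.111, "twist": 0, "hand": -0.65},
    {"dx": 0, "dy": -0.001, "dz": 0.116, "twist": 0, "hand": -0.65},
    {"dx": 0, "dy": -0.001, "dz": 0.1175, "twist": 0, "hand": -0.65},
    {"dx": 0, "dy": -0.001, "dz": 0.1175, "twist": 0, "hand": -0.65},
    {"dx": 0, "dy": -0.001, "dz": 0.1175, "twist": 0, "hand": -0.65},
    {"dx": 0, "dy": -0.001, "dz": 0.1175, "twist": 0, "hand": -0.65}
  ]
}}

```text
time: 24.05
tcp_pos: [0.6048, -0.2819, 0.0471]
ee_rot: [0.826, -0.563, 0.001, -0.0]
force: [-0.2, 0.2, 7.3]
width: 0.0189
```

Request:
{"fn": "send_rows", "kwargs": {
  "series": [
    {"dx": 0, "dy": 0, "dz": 0, "twist": 0, "hand": -0.5},
    {"dx": 0, "dy": 0, "dz": 0, "twist": 0, "hand": -0.3},
    {"dx": 0, "dy": 0, "dz": 0, "twist": 0, "hand": -0.1},
    {"dx": 0, "dy": 0, "dz": 0, "twist": 0, "hand": 0.1},
    {"dx": 0, "dy": 0, "dz": -0.02, "twist": 0, "hand": 0.2},
    {"dx": 0, "dy": 0, "dz": -0.06, "twist": 0, "hand": 0.3},
    {"dx": 0, "dy": 0, "dz": -0.12, "twist": 0, "hand": 0.3},
    {"dx": 0, "dy": 0, "dz": -0.18, "twist": 0, "hand": 0.3},
    {"dx": 0, "dy": 0, "dz": -0.24, "twist": 0, "hand": 0.3},
    {"dx": 0, "dy": 0, "dz": -0.28, "twist": 0, "hand": 0.3},
    {"dx": 0, "dy": 0, "dz": -0.28, "twist": 0, "hand": 0.3},
    {"dx": 0, "dy": 0, "dz": -0.28, "twist": 0, "hand": 0.3}
  ]
}}

```text
time: 25.25
tcp_pos: [0.6041, -0.2816, 0.2574]
ee_rot: [0.826, -0.563, 0.001, -0.0]
force: [-0.3, -0.3, -0.8]
width: 0.0555
```

Request:
{"fn": "send_rows", "kwargs": {
  "series": [
    {"dx": 0, "dy": 0.06, "dz": 0, "twist": 0, "hand": 0.3},
    {"dx": 0, "dy": 0.08, "dz": 0, "twist": 0, "hand": 0.3},
    {"dx": 0, "dy": 0.08, "dz": 0, "twist": 0, "hand": 0.3},
    {"dx": 0, "dy": 0.08, "dz": 0, "twist": 0, "hand": 0.3},
    {"dx": 0, "dy": 0.08, "dz": 0, "twist": 0, "hand": 0.3},
    {"dx": 0, "dy": 0.08, "dz": 0, "twist": 0, "hand": 0.3}
  ]
}}

```text
time: 25.85
tcp_pos: [0.549, -0.3027, 0.2555]
ee_rot: [0.827, -0.562, -0.0, -0.0]
force: [-0.5, -0.1, -0.7]
width: 0.0553
```

```bash
python3 - <<'E'
from h import *
s,_=shot('wrist','w13'); c=campose('wrist',s)
for n in ['spool_'+c for c in COL]+['holder_'+c for c in COL]+['bobbin']:
    for d in finder.masks_of('wrist',n)[:1]:
        x,r=fit(n,[(c,np.array(d['rect']))],[.5,-.33],.003); print(n,round(d['score'],2),np.round(x,4),np.round(r,1))
plan()
E
```

```text
spool_teal 0.58 [ 0.6068 -0.2852] [ 0.6 -1.3 -0.5  1.2]
spool_black 0.88 [ 0.5283 -0.4468] [-0.8 -0.8  0.7  0.8]
spool_mustard 0.82 [ 0.5214 -0.2759] [-2.5 -1.1  2.8  1.1]
spool_magenta 0.85 [ 0.5231 -0.357 ] [ 0.9 -1.6 -0.8  1.5]
holder_teal 0.86 [ 0.603  -0.2808] [-1.4  0.9  1.4 -0.9]
holder_black 0.64 [ 0.5332 -0.4452] [-3.4 -1.   3.3  1.2]
holder_mustard 0.9 [ 0.5215 -0.275 ] [ 0.7 -2.  -0.7  2.1]
holder_magenta 0.74 [ 0.5224 -0.3566] [-0.4 -2.3  0.4  2.5]
bobbin 0.69 [ 0.4282 -0.2355] [ 0.4 -1.  -0.4  1. ]
t 26.35 tcp [ 0.5482 -0.3035  0.2559] w 0.0557 F [-0.8  0.2 -0.5] tilt [ 0.  0. -1.] yaw [ 0.3661 -0.9306]
```

View pics/w13.png

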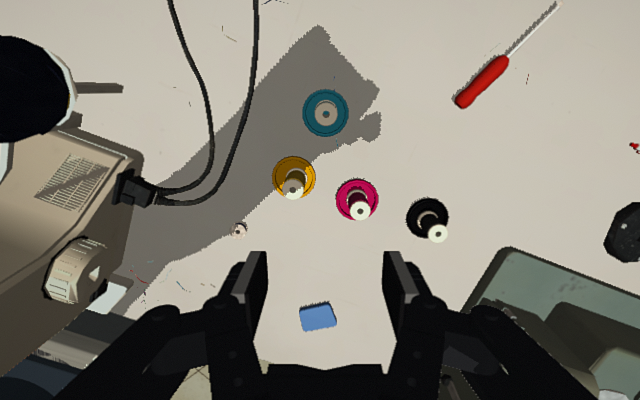

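```bash
python3 - <<'E'
from h import *
s,_=shot('wrist'); c=campose('wrist',s)
for col,x in dict(teal=(.6035,-.282),black=(.5305,-.447),mustard=(.5208,-.2765),magenta=(.5215,-.3555)).items():
    print(col,'top disc expected',project([[*x,H[col]+.003]],*c)[0].round(1))
print(workorder.close_job())
E
```

```text
teal top disc expected [324.7 114.7]
black top disc expected [437.3 232.3]
mustard top disc expected [290.7 188.7]
magenta top disc expected [359.5 211.3]
the job is handed in; nothing more can be done
None
```

I placed all four spools in the stands of their own colour, released them, raised the gripper clear and handed the job in at about 26 s. Each spool was gripped from above by its top disc and lowered until it touched the stand floor with 3–7 N. The hand-in reported no verdict.

**Position:** The last wrist picture puts the spool axes about 1 mm (mustard, magenta) and 5–6 mm (teal, black) from their stands. The limit is 12 mm. The network's mask for the black stand was loose, with residuals of about 3 px, so the black figure is the least certain.

**Upright:** The top discs in that picture lie within about 2 px of where upright spools on the stand floors should show. I read those disc positions off by eye.

**Bobbin:** It measured about 2–3 mm from where it was first seen, which is within measuring error.

**Disagreement:** The finger opening while holding a spool read about 19 mm, although the top disc is 22 mm. All four holds stayed firm.

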